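# Fetch the blank teacup from behind the glaze jars

## Robot

A 6-joint arm with a two-finger parallel gripper is mounted at the origin on the work surface. World frame = base frame: x ahead of the robot, y to its left, z up, the work surface at z = 0. Lengths are in m, angles in rad, forces in N, time in s.
With the tool pointing down it reaches from about 0.35 to 0.775 m from the base axis. Payload 7.3 kg.
Tool frame: the origin (TCP) lies between the finger pads; the fingertips stand 8 mm ahead of it and the grasp point (between the pads) lies 11 mm behind it (robot.nose_length is the distance from the TCP to the fingertips, in m); z points along the fingers, y is the line along which they close (so a half turn about z gives the same grasp; the last joint's range is limited). The gripper opens to 92 mm and grips with 3 to 60 N. Pads are 19 mm wide; open, the fingers measure 130 mm over their backs; the gripper's body (75 mm by 190 mm) begins 47 mm behind the grasp point.
Start: joints at [1.188, 0.342, 1.524, -0, 1.275, -0.146], TCP at [0.123, 0.51, 0.235] pointing down, gripper open.
Joint ranges: [-2.53, 2.53], [-0.77, 2.02], [0.04, 2.7], [-1, 4.14], [0.28, 2.66], [-3.11, 3.11]. Speed limits (rad/s): [2.57, 2.57, 3.14, 3.14, 3.14, 3.14].

## Interface

Orientations are given as [roll, pitch, yaw] about the fixed x, y, z axes, in that order (R = Rz(yaw) Ry(pitch) Rx(roll)).
In Python, from cell import robot gives the robot as it stands. The module is installed in compiled form; this text tells all that it offers.
- The arm moves only by the shell command python3 -m jog 'ROWS' [FORCE]. ROWS is JSON, a list that holds one entry, the list of rows, each a list of 5 numbers: the gripper's target within -1 to 1 (fully open at 1, half-way at 0, shut at -1), then the shift along the tool's x, y, z in m, then the turn about the tool's z in rad. A call has 1 to 5 rows; each row is the pose to reach, as a shift and turn from the pose commanded when the call began, along the tool's axes at that moment; what a row does not reach only later rows make up. A row lasts 1/12 s, in which the tool goes at most 41.7 mm and 7.16 degrees, less where a joint would pass 70% of its speed; a pose out of reach is approached as far as the arm can. A call with a gripper value outside its range is refused whole. The fingers move at their own pace and stop on an object; FORCE is the grip in N (left out, the last holds). Time passes only in rows, so rows that repeat a pose let the fingers close. It gives the time, the measured TCP pose, the force, the opening and the grip force at its end, in the units of the state.
- robot.observe(): the state, without advancing time (a new reading comes with each control period).
- robot.read_camera(name): name is "scene" or "top" or "wrist"; returns the picture (400x640x3 uint8, red, green, blue); there is no depth.
- robot.camera_model(name): a dict with "camera_matrix" (3x3 intrinsics, pixels), "position" and "attitude" of the camera in the world; the wrist camera has in their place "mount" (4x4, takes a point from camera to tool coordinates, whose origin is the TCP and whose axes are the flange's). Camera axes: x right, y down, z forward; pixel columns grow to the right and rows downward; lengths in m; the calibration is good to about 2 mm. The wrist camera is an equidistant fisheye: a pixel r from the principal point sees the ray r / f radians off the axis. A picture is of the moment at which its call begins: read the wrist's pose just before it. camera_model takes no time and is no camera call.
- robot.hand_in(): hands the job in; it is judged then, once.
The state is a dict: "time": time; "qpos": joint angles; "qvel": joint speeds; "joint_efforts": joint torques, N m; "tool_pos": TCP position; "tool_rot": TCP orientation; "contact_force": force on the tool from outside, world axes, zero at the start; "torque": the same for the moment, N m; "opening": finger opening in m; "grip_force": force on a finger pad.
Only numpy, scipy, OpenCV 4.12 (cv2) and the standard library are available. Lean on these libraries where they do the work, as an engineer would, in place of code of your own. Each camera call takes 0.05 s, during which the arm holds its last target. There are 200 camera calls.

## Task

In the dark wooden caddy three glaze jars stand close around the front of a blank white teacup. Move all three jars onto the grey mat, then set the teacup upright in the centre of the blue banding wheel, and then put every jar back in the caddy on the very spot where it stood at the start. Set each thing down gently, without dropping or toppling any, and leave the brush, the blue dish and the amber bottle where they are.

Things in the scene. Friction and masses are not known exactly. Their poses are not given: they have to be found in the camera images.
- jar_red: White ceramic glaze jar with a red band and a red screw cap, closed, about 180 g. Body: upright cylinder 50 mm in diameter, 60 mm high; cap: cylinder 36 mm in diameter, from 60 to 100 mm above the underside, firmly fixed: lift the jar by it. Origin: centre of the underside; z up. At the start it stands on one of the three cork rounds in the caddy (any of them).
- jar_yellow: White ceramic glaze jar with a yellow band and a yellow screw cap, closed, about 180 g. Body: upright cylinder 50 mm in diameter, 60 mm high; cap: cylinder 36 mm in diameter, from 60 to 100 mm above the underside, firmly fixed: lift the jar by it. Origin: centre of the underside; z up. At the start it stands on one of the three cork rounds in the caddy (any of them).
- jar_green: White ceramic glaze jar with a green band and a green screw cap, closed, about 180 g. Body: upright cylinder 50 mm in diameter, 60 mm high; cap: cylinder 36 mm in diameter, from 60 to 100 mm above the underside, firmly fixed: lift the jar by it. Origin: centre of the underside; z up. At the start it stands on one of the three cork rounds in the caddy (any of them).
- teacup: Blank white porcelain teacup without handle, open at the top: 54 mm outside diameter at the rim, 53 mm at 10 mm above its underside and 42 mm at the foot, 42 mm high, wall 3.5 mm, about 90 g. Origin: centre of the underside; z up. It stands in the caddy behind the jars (about 64 mm from each jar, centre to centre).
- caddy: Dark wooden tray fixed to the table, 170 (x) by 210 mm (y); floor 10 mm above the table, jars and cup stand on it. Back wall (+x) 8 mm thick, 40 mm high; side lips 7 mm thick, 22 mm high; front open. Origin: centre of underside, x towards the back wall. Flush cork rounds 64 mm wide at (-34,0), (13,62), (13,-62) mm are the jars' spots (jars start within 3 mm of their centres), the cup's is (30,0).
- mat: Flat grey plastic mat, 200 by 200 mm, 4 mm thick, fixed to the table: the side area for the jars. Origin: centre of the underside; x and y along its edges, z up.
- wheel: Blue round banding wheel (potter's turntable), locked, fixed to the table; disc 180 mm in diameter on a narrower stem and foot, top 60 mm above the table, with two thin white circles (diameters 134 and 74 mm) about its centre. Origin: on its axis, at the underside (table height); z up.
- brush: Flat paint brush lying on the table, 190 mm long, along its own x axis; origin on the table under its middle. Bystander: leave alone.
- dish: Shallow blue ceramic dish, 90 mm in diameter, 18 mm high; origin: centre of the underside. Bystander: leave alone.
- bottle: Closed amber glass bottle with a black cap, 48 mm in diameter, 120 mm high; origin: centre of the underside. Bystander: leave alone.

How it is judged:
On the way, in this order (a step that is already met when the one before it is completed fails the run):
1. all three jars stand released on the grey mat while the teacup is still in its place (x of jar_red in the frame of mat between -0.095 and 0.095 m and y of jar_red in the frame of mat between -0.095 and 0.095 m and z of each of jar_red, jar_yellow, jar_green in the frame of mat below 0.012 m and contact force between the fingers and jar_red below 0.1 N and linear speed of each of jar_red, jar_yellow, jar_green below 0.03 m/s and angle between each of jar_red, jar_yellow, jar_green's own z axis and vertical below 0.15 rad and x of jar_yellow in the frame of mat between -0.095 and 0.095 m and y of jar_yellow in the frame of mat between -0.095 and 0.095 m and contact force between the fingers and jar_yellow below 0.1 N and x of jar_green in the frame of mat between -0.095 and 0.095 m and y of jar_green in the frame of mat between -0.095 and 0.095 m and contact force between the fingers and jar_green below 0.1 N and distance of teacup from where it was at the start of the episode below 0.02 m), for 0.2 s.
2. the teacup stands released in the centre of the wheel while the jars are still on the mat (horizontal distance between teacup and wheel below 0.015 m and z of teacup in the frame of wheel between 0.054 and 0.068 m and contact force between the fingers and teacup below 0.1 N and linear speed of each of teacup, jar_red, jar_yellow, jar_green below 0.03 m/s and angle between each of teacup, jar_red, jar_yellow, jar_green's own z axis and vertical below 0.15 rad and x of jar_red in the frame of mat between -0.095 and 0.095 m and y of jar_red in the frame of mat between -0.095 and 0.095 m and z of each of jar_red, jar_yellow, jar_green in the frame of mat below 0.012 m and contact force between the fingers and jar_red below 0.1 N and x of jar_yellow in the frame of mat between -0.095 and 0.095 m and y of jar_yellow in the frame of mat between -0.095 and 0.095 m and contact force between the fingers and jar_yellow below 0.1 N and x of jar_green in the frame of mat between -0.095 and 0.095 m and y of jar_green in the frame of mat between -0.095 and 0.095 m and contact force between the fingers and jar_green below 0.1 N), for 0.2 s.
At the end, for the whole second after the job is handed in: The teacup stands upright on the wheel within 15 mm of its centre, and each jar stands upright in the caddy within 12 mm of where that same jar stood at the start; all released and at rest (horizontal distance between teacup and wheel below 0.015 m and z of teacup in the frame of wheel between 0.054 and 0.068 m and contact force between the fingers and teacup below 0.1 N and linear speed of each of teacup, jar_red, jar_yellow, jar_green below 0.03 m/s and angle between each of teacup, jar_red, jar_yellow, jar_green's own z axis and vertical below 0.15 rad and distance of each of jar_red, jar_yellow, jar_green from where it was at the start of the episode below 0.012 m and contact force between the fingers and jar_red below 0.1 N and contact force between the fingers and jar_yellow below 0.1 N and contact force between the fingers and jar_green below 0.1 N); the robot touches nothing.
It fails at once if the brush, the dish or the bottle is pushed away (more than 25 mm) (distance of any of brush, dish, bottle from where it was at the start of the episode above 0.025 m).
It fails at once if a jar or the teacup is toppled (tilted more than 0.6 rad) (angle between any of jar_red, jar_yellow, jar_green, teacup's own z axis and vertical above 0.6 rad).
It fails at once if a jar or the teacup is dropped (moves faster than 0.6 m/s out of the fingers, a fall of about 18 mm) ((linear speed of jar_red above 0.6 m/s and contact force between the fingers and jar_red below 0.1 N) or (linear speed of jar_yellow above 0.6 m/s and contact force between the fingers and jar_yellow below 0.1 N) or (linear speed of jar_green above 0.6 m/s and contact force between the fingers and jar_green below 0.1 N) or (linear speed of teacup above 0.6 m/s and contact force between the fingers and teacup below 0.1 N)).
It also fails if it takes over 141 s, if anything falls off the work surface, if the arm or the gripper's body presses on something with over 40 N, if the wrist force passes 120 N, or if a joint passes its speed limit or range.

## Working session

There is one attempt and no reset: what is moved stays moved. The work goes in short steps, Python scripts to look and compute and a shell command to move; the robot and the scene stay as the last step left them, time stands still between calls to the robot, and variables do not carry over. Pictures are saved under pics/ and viewed, at most 14 in all, crops included, and the job is handed in when it is done.

```bash
mkdir -p pics; python3 - <<'E'
from cell import robot
import cv2
s=robot.observe();print({k:s[k] for k in('time','tool_pos','tool_rot','opening','grip_force')})
for n in('top','scene'):
    m=robot.camera_model(n);print(n,m)
    cv2.imwrite(f'pics/{n}0.png',robot.read_camera(n)[:,:,::-1])
E
```

```text
{'time': 0.0, 'tool_pos': array([0.12300055, 0.5099757 , 0.23405642]), 'tool_rot': array([-3.14007467e+00, -2.29668876e-04,  2.90476438e+00]), 'opening': 0.0915547135658857, 'grip_force': 0.0}
top {'camera_matrix': array([[458.00933349,   0.        , 323.29279586],
       [  0.        , 458.00933349, 195.24657365],
       [  0.        ,   0.        ,   1.        ]]), 'position': array([ 0.37835133, -0.03156482,  1.14259838]), 'attitude': array([-2.94543353,  0.0305242 , -1.59619004])}
scene {'camera_matrix': array([[467.04046496,   0.        , 319.98118053],
       [  0.        , 467.04046496, 196.3200065 ],
       [  0.        ,   0.        ,   1.        ]]), 'position': array([1.26523287, 0.13463541, 0.96514948]), 'attitude': array([-2.49299482, -0.0070195 ,  1.81510591])}
```

View pics/top0.png

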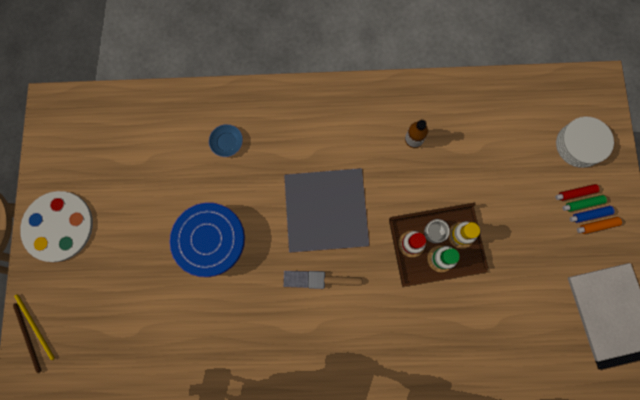

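View pics/scene0.png

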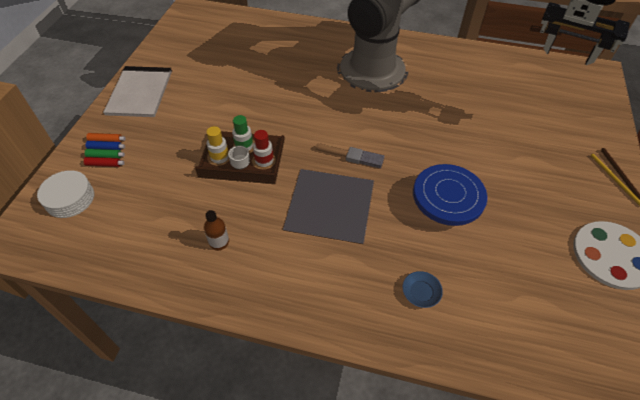

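The top view shows the caddy at about (440,245), with cap centres at red (417,241), yellow (471,231) and green (451,257). The cup is at (437,231), the mat at (327,210) and the wheel at (207,239). Next I'll measure these with both cameras.

```bash
cat > h.py <<'E'
import numpy as np,cv2
from scipy.spatial.transform import Rotation as Ro
from cell import robot
def ray(n,uv):
    m=robot.camera_model(n);K=np.array(m['camera_matrix']);uv=np.atleast_2d(uv).astype(float)
    d=np.c_[uv,np.ones(len(uv))]@np.linalg.inv(K).T
    return np.array(m['position']),d@Ro.from_euler('xyz',m['attitude']).as_matrix().T
def onz(n,uv,z):
    p,d=ray(n,uv);return p+d*((z-p[2])/d[:,2])[:,None]
def project(n,P):
    m=robot.camera_model(n);R=Ro.from_euler('xyz',m['attitude']).as_matrix()
    c=(np.atleast_2d(P)-m['position'])@R;q=c@np.array(m['camera_matrix']).T
    return q[:,:2]/q[:,2:]
def wrist_on_z(s,uv,z):
    m=robot.camera_model('wrist');K=np.array(m['camera_matrix']);M=np.array(m['mount'])
    uv=np.atleast_2d(uv).astype(float);v=(uv-K[:2,2])/[K[0,0],K[1,1]];t=np.linalg.norm(v,axis=1,keepdims=True)
    d=np.c_[v/t*np.sin(t),np.cos(t)]
    R=Ro.from_euler('xyz',s['tool_rot']).as_matrix()
    p=R@M[:3,3]+s['tool_pos'];d=d@(R@M[:3,:3]).T
    return p+d*((z-p[2])/d[:,2])[:,None]
def hull(m): # biggest blob's hull
    c,_=cv2.findContours(m.astype(np.uint8),cv2.RETR_EXTERNAL,cv2.CHAIN_APPROX_NONE)
    return cv2.convexHull(max(c,key=cv2.contourArea))
E
python3 - <<'E'
from h import *
from scipy.optimize import least_squares
th=np.linspace(0,2*np.pi,60)
def cyl(x,y,r,z0,z1): return np.array([[x+r*np.cos(t),y+r*np.sin(t),z] for z in(z0,z1) for t in th])
for n in('top','scene'):
    im=cv2.imread(f'pics/{n}0.png');h=cv2.cvtColor(im,cv2.COLOR_BGR2HSV);H,S,V=[h[:,:,i].astype(int) for i in range(3)]
    roi=np.zeros(H.shape,bool)
    if n=='top': roi[195:290,385:495]=1
    else: roi[105:185,190:290]=1
    for nm,mk in dict(red=((H<6)|(H>174))&(S>170)&(V>80),yellow=(abs(H-25)<6)&(S>170)&(V>110),green=(abs(H-70)<15)&(S>130)&(V>60)).items():
        m=(mk&roi).astype(np.uint8);k,l,st,ce=cv2.connectedComponentsWithStats(m)
        if k<2: print(n,nm,'none');continue
        # compare bounding box of biggest blob vs predicted cap silhouette
        i=1+st[1:,4].argmax();x,y,w,hh=st[i,:4];M=cv2.moments((l==i).astype(np.uint8));c=ce[i]
        def f(p):
            q=cv2.convexHull(project(n,cyl(*p,.018,.07,.11)).astype(np.float32));mm=cv2.moments(q);return [mm['m10']/mm['m00']-c[0],mm['m01']/mm['m00']-c[1]]
        p=least_squares(f,onz(n,c,.095)[0][:2]).x
        a=cv2.contourArea(cv2.convexHull(project(n,cyl(*p,.018,.07,.11)).astype(np.float32)))
        print(n,nm,c.round(1),st[i,4],'pred',round(a),p.round(4))
    m=(abs(H-112)<10)&(S>180)&(V>60)
    print(n,'wheel px',m.sum(),H[240 if n=='top' else 195,180 if n=='top' else 425],S[240,180])
    k,l,st,ce=cv2.connectedComponentsWithStats(m.astype(np.uint8));i=1+st[1:,4].argmax()
    print(st[i],onz(n,cv2.fitEllipse(hull(l==i))[0],.06))
    crop=im[185:295,265:505] if n=='top' else im[100:250,190:400]
    cv2.imwrite(f'pics/{n}c.png',cv2.resize(crop,None,fx=3.3,fy=3.3,interpolation=cv2.INTER_CUBIC))
E
```

```text
top red [417.1 240.1] 202 pred 251 [ 0.477 -0.216]
top yellow [470.5 230.2] 224 pred 282 [ 0.4962 -0.3387]
top green [449.8 256.1] 220 pred 272 [ 0.4388 -0.2873]
top wheel px 3775 109 216
[ 171  204   73   72 1541] [[0.49564665 0.27659537 0.06      ]]
scene red [261.9 137.6] 173 pred 262 [ 0.4721 -0.2122]
scene yellow [214.9 134.6] 194 pred 265 [ 0.4922 -0.334 ]
scene green [240.7 123.3] 156 pred 253 [ 0.4358 -0.2832]
scene wheel px 2446 113 135
[415 165  72  56 968] [[0.50783091 0.28240843 0.06      ]]
```

View pics/topc.png

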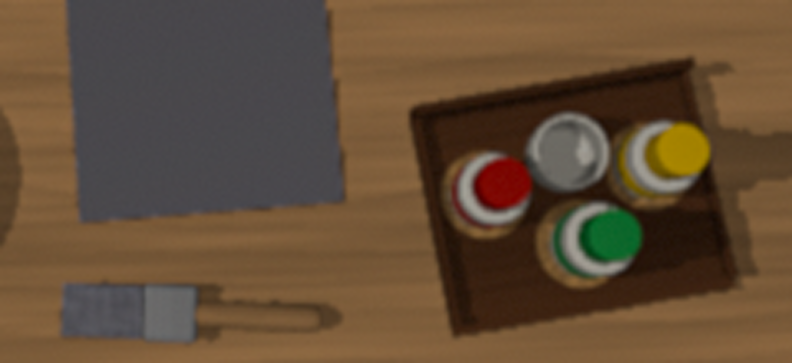

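```bash
python3 -m jog '[[[1,-0.036,-0.012,0,-0.08],[1,-0.072,-0.024,0,-0.16],[1,-0.108,-0.036,0,-0.237],[1,-0.144,-0.048,0,-0.237],[1,-0.144,-0.048,0,-0.237]]]'
```

```text
time: 0.52
tool_pos: [0.2565, 0.4269, 0.2344]
tool_rot: [-3.14, 0.002, 3.137]
contact_force: [-0.3, -0.0, -0.0]
opening: 0.0919
grip_force: 0.0
```

```bash
python3 -m jog '[[[1,-0.03,-0.018,0,0],[1,-0.06,-0.036,-0.01,0],[1,-0.09,-0.055,-0.02,0],[1,-0.115,-0.07,-0.025,0],[1,-0.115,-0.07,-0.03,0]]]' && python3 -m jog '[[[1,-0.03,-0.018,-0.01,0],[1,-0.06,-0.036,-0.02,0],[1,-0.09,-0.055,-0.03,0],[1,-0.12,-0.075,-0.04,0],[1,-0.12,-0.075,-0.04,0.003]]]'
python3 - <<'E'
from h import *
s=robot.observe();im=robot.read_camera('wrist')
import pickle;pickle.dump(s,open('w1.pkl','wb'));print(s['tool_pos'],s['tool_rot'])
cv2.imwrite('pics/w1.png',im[:,:,::-1]);print(robot.camera_model('wrist'))
E
```

```text
time: 0.93
tool_pos: [0.3706, 0.3577, 0.2647]
tool_rot: [-3.141, 0.002, 3.137]
contact_force: [0.1, -0.4, 0.0]
opening: 0.0919
grip_force: 0.0
time: 1.35
tool_pos: [0.4913, 0.2823, 0.3056]
tool_rot: [-3.141, 0.004, 3.134]
contact_force: [-1.6, 0.8, -0.4]
opening: 0.0916
grip_force: 0.0
[0.4913272  0.2822689  0.30564948] [-3.14104376  0.00379482  3.13406739]
{'camera_matrix': array([[309.70691629,   0.        , 318.54331434],
       [  0.        , 309.70691629, 192.65481481],
       [  0.        ,   0.        ,   1.        ]]), 'mount': array([[ 9.31924191e-05, -9.55638679e-01, -2.94541520e-01,
         7.92461138e-02],
       [ 9.99999702e-01,  3.14878539e-04, -7.05223901e-04,
         1.25221457e-05],
       [ 7.66684040e-04, -2.94541366e-01,  9.55638423e-01,
        -1.49937847e-01],
       [ 0.00000000e+00,  0.00000000e+00,  0.00000000e+00,
         1.00000000e+00]])}
```

View pics/w1.png

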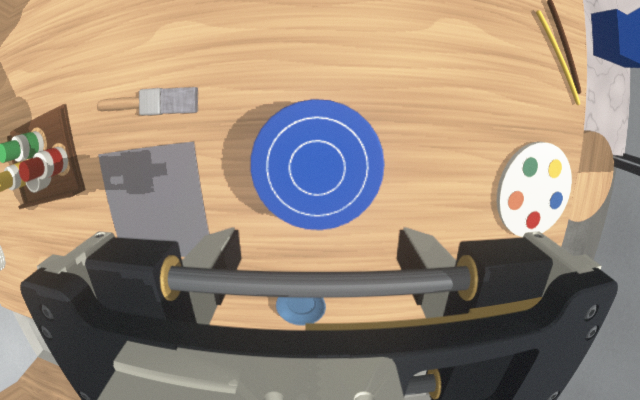

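The wrist view shows the wheel centred at about (317,165), and mat corners at (101,155) and (194,142). The brush is at (150,102) and the caddy is at the far left.

```bash
python3 - <<'E'
from h import *
import pickle
from scipy.optimize import least_squares
s=pickle.load(open('w1.pkl','rb'))
im=cv2.imread('pics/w1.png');h=cv2.cvtColor(im,cv2.COLOR_BGR2HSV)
m=(abs(h[...,0].astype(int)-112)<12)&(h[...,1]>150)&(h[...,2]>100);m[235:]=0;m[:,:230]=0;m[:,400:]=0
m=cv2.morphologyEx(m.astype(np.uint8),cv2.MORPH_CLOSE,np.ones((7,7)))
p=wrist_on_z(s,hull(m)[:,0],.06)[:,:2]
r=least_squares(lambda q:np.hypot(*(p-q[:2]).T)-q[2],[.49,.28,.09]);print('wheel',r.x,abs(r.fun).max())
print('mat w',wrist_on_z(s,[(101,155),(194,142)],.004))
im=cv2.imread('pics/top0.png');g=im.astype(int)
m=((g.max(2)-g.min(2))<25);m[:160]=0;m[260:]=0;m[:,:270]=0;m[:,385:]=0
m=cv2.morphologyEx(m.astype(np.uint8),cv2.MORPH_OPEN,np.ones((5,5)))
b=cv2.boxPoints(cv2.minAreaRect(hull(m)));P=onz('top',b,.004);print('mat top',b,P,P.mean(0))
E
python3 -m jog '[[[1,0,-0.04,0,-0.007],[1,0,-0.08,0,-0.007],[1,0,-0.12,0,-0.007],[1,0,-0.16,0,-0.007],[1,0,-0.2,0,-0.007]]]' && python3 -m jog '[[[1,0.005,-0.04,0,0],[1,0.01,-0.08,0,0],[1,0.015,-0.12,0,0],[1,0.02,-0.16,0,0],[1,0.025,-0.2,0,0]]]' && python3 -m jog '[[[1,0.005,-0.04,0,0],[1,0.01,-0.08,0,0],[1,0.015,-0.12,0,0],[1,0.02,-0.15,0,0],[1,0.02,-0.15,0,0]]]'
python3 - <<'E'
from h import *
s=robot.observe();im=robot.read_camera('wrist')
import pickle;pickle.dump(s,open('w2.pkl','wb'));print(s['tool_pos'],s['tool_rot'])
cv2.imwrite('pics/w2.png',im[:,:,::-1])
E
```

```text
wheel [0.49996532 0.27924621 0.08670387] 0.0004793609176029501
mat w [[ 0.47987461 -0.10359539  0.004     ]
 [ 0.46903849  0.08929102  0.004     ]]
mat top [[283.00266 174.23416]
 [362.6105  168.0148 ]
 [368.68063 245.71243]
 [289.07278 251.9318 ]] [[ 0.6637343   0.09943691  0.004     ]
 [ 0.67338622 -0.10498121  0.004     ]
 [ 0.47473833 -0.1116124   0.004     ]
 [ 0.46488148  0.08596472  0.004     ]] [ 0.56918508 -0.007798    0.004     ]
time: 1.82
tool_pos: [0.4848, 0.085, 0.3042]
tool_rot: [3.141, -0.001, -3.136]
contact_force: [0.3, -0.5, -0.2]
opening: 0.0916
grip_force: 0.0
time: 2.23
tool_pos: [0.4611, -0.115, 0.3043]
tool_rot: [3.14, -0.001, -3.136]
contact_force: [1.2, -0.1, -1.0]
opening: 0.0918
grip_force: 0.0
time: 2.65
tool_pos: [0.4419, -0.2684, 0.3035]
tool_rot: [-3.141, -0.002, -3.141]
contact_force: [-0.4, -0.5, -0.1]
opening: 0.0917
grip_force: 0.0
[ 0.441856   -0.26837864  0.30350762] [-3.14139038e+00 -1.69865034e-03 -3.14132832e+00]
```

View pics/w2.png

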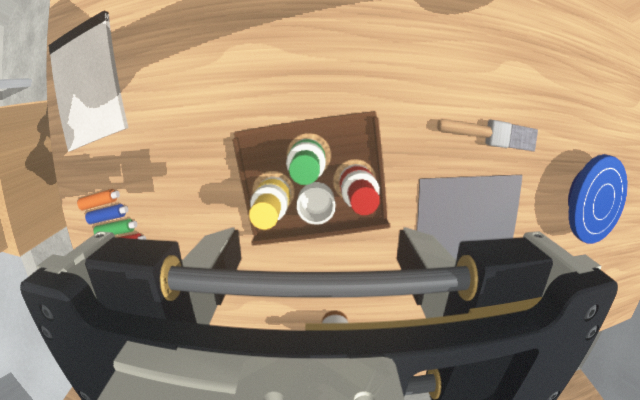

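The wrist view shows the caps at green (305,167), yellow (265,213) and red (365,198), with the cup at (317,203). I'll fit them against cylinder silhouettes.

```bash
cat >> h.py <<'E'
def wproj(s,P):
    m=robot.camera_model('wrist');K=np.array(m['camera_matrix']);M=np.array(m['mount'])
    R=Ro.from_euler('xyz',s['tool_rot']).as_matrix()
    c=((np.atleast_2d(P)-s['tool_pos'])@R-M[:3,3])@M[:3,:3]
    r=np.hypot(c[:,0],c[:,1]);t=np.arctan2(r,c[:,2])
    return K[:2,2]+K[0,0]*c[:,:2]*(t/r)[:,None]
def caps(s,im,z0): # im BGR; caps' xy for jars standing at z0
    from scipy.optimize import least_squares
    h=cv2.cvtColor(im,cv2.COLOR_BGR2HSV);H,S,V=[h[:,:,i].astype(int) for i in range(3)]
    th=np.linspace(0,2*np.pi,60)
    cyl=lambda x,y:np.array([[x+.018*np.cos(t),y+.018*np.sin(t),z] for z in(z0+.06,z0+.10) for t in th])
    out={}
    for nm,mk in dict(red=((H<6)|(H>174))&(S>150)&(V>70),yellow=(abs(H-26)<7)&(S>150)&(V>110),green=(abs(H-66)<16)&(S>110)&(V>60)).items():
        mk=mk.copy();mk[245:]=0;mk[:90]=0;mk[:,:170]=0;mk[:,480:]=0
        k,l,st,ce=cv2.connectedComponentsWithStats(mk.astype(np.uint8))
        if k<2: continue
        i=1+st[1:,4].argmax();c=ce[i]
        def q(p):return cv2.convexHull(wproj(s,cyl(*p)).astype(np.float32))
        def f(p):
            mm=cv2.moments(q(p));return [mm['m10']/mm['m00']-c[0],mm['m01']/mm['m00']-c[1]]
        p=least_squares(f,wrist_on_z(s,c,z0+.08)[0][:2]).x
        out[nm]=p;print(nm,c.round(1),'area',st[i,4],'pred',round(cv2.contourArea(q(p))),p.round(4))
    return out
E
python3 - <<'E'
from h import *
import pickle
s=pickle.load(open('w2.pkl','rb'));im=cv2.imread('pics/w2.png')
caps(s,im,.01)
print('cup',wrist_on_z(s,(316.5,202.5),.052))
cv2.imwrite('pics/w2c.png',cv2.resize(im[100:250,220:400],None,fx=4,fy=4,interpolation=cv2.INTER_CUBIC))
E
```

```text
red [363.7 198.1] area 792 pred 936 [ 0.4802 -0.213 ]
yellow [273.9 202.7] area 69 pred 935 [ 0.4863 -0.3239]
green [304.2 168.9] area 679 pred 913 [ 0.4432 -0.2857]
cup [[ 0.49999703 -0.27150036  0.052     ]]
```

View pics/w2c.png

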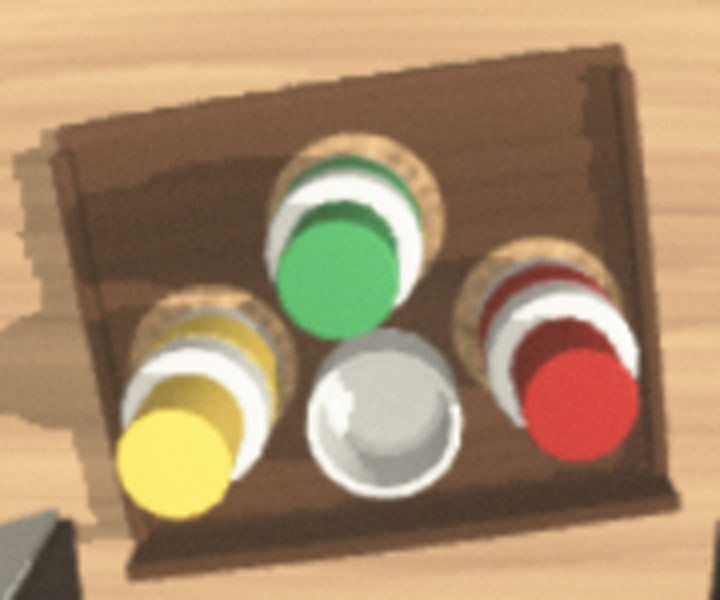

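```bash
python3 - <<'E'
from h import *
import pickle
s=pickle.load(open('w2.pkl','rb'))
f=lambda x,y:(220+x/4-.4,100+y/4-.4)
P=wrist_on_z(s,[f(581,405),f(174,463),f(338,280)],.11);C=wrist_on_z(s,f(385,413),.052)
print(P,C)
for i,j in((0,1),(0,2),(1,2)):print(np.linalg.norm(P[i]-P[j]))
print(np.linalg.norm((P-C)[:,:2],axis=1))
E
```

```text
[[ 0.47818822 -0.21407063  0.11      ]
 [ 0.49670724 -0.33531812  0.11      ]
 [ 0.44070808 -0.28509313  0.11      ]] [[ 0.50050475 -0.27239208  0.052     ]]
0.12265361458678539
0.08030540201014925
0.0752227130597356
[0.06244533 0.06304052 0.06113067]
```

```bash
python3 -m jog '[[[0.3,0.003,-0.017,0.03,0],[0.3,0.003,-0.017,0.06,0],[0.3,0.003,-0.017,0.10,0],[0.3,0.003,-0.017,0.135,0],[0.3,0.003,-0.017,0.15,0]]]' 12 && python3 -m jog '[[[0.3,0,0,0.01,0],[0.3,0,0,0.02,0],[0.3,0,0,0.02,0]]]'
python3 - <<'E'
from h import *
s=robot.observe();im=robot.read_camera('wrist');print(s['tool_pos'],s['tool_rot'])
cv2.imwrite('pics/w3.png',im[:,:,::-1])
E
```

```text
time: 3.12
tool_pos: [0.4384, -0.2778, 0.1502]
tool_rot: [3.136, -0.005, -3.136]
contact_force: [-1.0, 0.8, 0.3]
opening: 0.0636
grip_force: 0.0
time: 3.37
tool_pos: [0.4399, -0.2806, 0.1336]
tool_rot: [3.14, -0.001, -3.136]
contact_force: [-0.3, -0.1, 0.4]
opening: 0.0597
grip_force: 0.0
[ 0.43992946 -0.28059443  0.13364167] [ 3.13999359e+00 -1.28689571e-03 -3.13606082e+00]
```

View pics/w3.png

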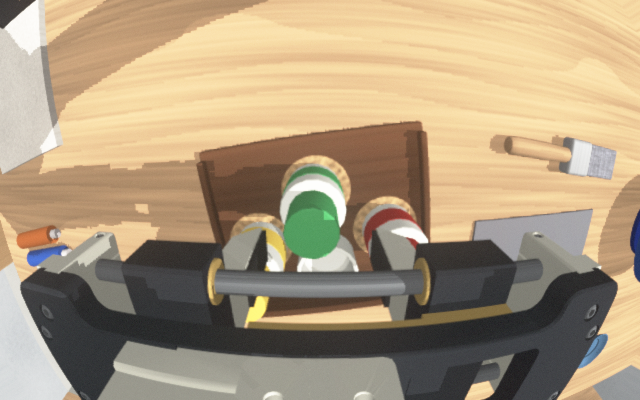

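The green cap is centred at column 312 between the fingers at 250 and 397. It needs about 4 mm more in -y.

```bash
python3 -m jog '[[[0.3,0,-0.004,0.015,0],[0.3,0,-0.004,0.03,0],[0.3,0,-0.004,0.04,0],[0.3,0,-0.004,0.047,0],[0.3,0,-0.004,0.047,0]]]' 12 && python3 -m jog '[[[-0.5,0,0,0,0],[-0.5,0,0,0,0],[-0.5,0,0,0,0],[-0.5,0,0,0,0],[-0.5,0,0,0,0]]]'
```

```text
time: 3.83
tool_pos: [0.4397, -0.2858, 0.0871]
tool_rot: [3.141, -0.001, -3.137]
contact_force: [-0.5, 0.4, -0.9]
opening: 0.0592
grip_force: 0.0
time: 4.25
tool_pos: [0.4401, -0.2863, 0.0882]
tool_rot: [-3.141, 0.001, -3.137]
contact_force: [-0.1, 1.5, 2.2]
opening: 0.0359
grip_force: 12.0
```

```bash
python3 -m jog '[[[-0.5,0,0,-0.02,0],[-0.5,0,0,-0.05,0],[-0.5,0,0,-0.08,0],[-0.5,0,0,-0.11,0],[-0.5,0,0,-0.135,0]]]' 20 && python3 -m jog '[[[-0.5,-0.01,0.03,0,0],[-0.5,-0.02,0.065,0,0],[-0.5,-0.03,0.1,0,0],[-0.5,-0.04,0.135,0,0],[-0.5,-0.045,0.16,0,0]]]' && python3 -m jog '[[[-0.5,-0.01,0.035,0,0],[-0.5,-0.02,0.07,0.02,0],[-0.5,-0.03,0.1,0.04,0],[-0.5,-0.035,0.121,0.06,0],[-0.5,-0.035,0.121,0.08,0]]]' && python3 -m jog '[[[-0.5,0,0,0.01,0],[-0.5,0,0,0.01,0],[-0.5,0,0,0.01,0]]]'
```

```text
time: 4.67
tool_pos: [0.4399, -0.2862, 0.2247]
tool_rot: [-3.141, 0.001, -3.137]
contact_force: [0.6, -0.2, -2.1]
opening: 0.0355
grip_force: 20.0
time: 5.08
tool_pos: [0.4844, -0.1233, 0.2226]
tool_rot: [3.141, -0.0, -3.137]
contact_force: [-0.4, -0.0, -1.9]
opening: 0.0357
grip_force: 20.0
time: 5.5
tool_pos: [0.5191, -0.0009, 0.1419]
tool_rot: [3.14, 0.001, -3.134]
contact_force: [0.3, -0.4, -1.9]
opening: 0.0352
grip_force: 20.0
time: 5.75
tool_pos: [0.5186, -0.0055, 0.1328]
tool_rot: [3.142, -0.001, -3.138]
contact_force: [-0.6, -0.4, -1.0]
opening: 0.0357
grip_force: 20.0
```

```bash
python3 -m jog '[[[-0.5,0,0,0.02,0],[-0.5,0,0,0.035,0],[-0.5,0,0,0.044,0],[-0.5,0,0,0.048,0],[-0.5,0,0,0.048,0]]]' && python3 -m jog '[[[-0.5,0,0,0.001,0],[-0.5,0,0,0.002,0],[-0.5,0,0,0.002,0]]]'
```

```text
time: 6.17
tool_pos: [0.5188, -0.0054, 0.0848]
tool_rot: [3.141, -0.0, -3.138]
contact_force: [0.2, 0.8, -2.2]
opening: 0.0358
grip_force: 20.0
time: 6.42
tool_pos: [0.5192, -0.005, 0.0834]
tool_rot: [-3.141, 0.001, -3.137]
contact_force: [0.7, -0.5, -2.2]
opening: 0.0358
grip_force: 20.0
```

```bash
python3 -m jog '[[[-0.5,0,0,0.001,0],[-0.5,0,0,0.002,0],[-0.5,0,0,0.002,0]]]'
```

```text
time: 6.67
tool_pos: [0.5194, -0.0047, 0.0821]
tool_rot: [-3.142, 0.002, -3.137]
contact_force: [-1.7, 1.6, 6.5]
opening: 0.0356
grip_force: 20.0
```

```bash
python3 -m jog '[[[0.3,0,0,0,0],[0.3,0,0,0,0],[0.3,0,0,0,0],[0.3,0,0,0,0]]]' 12 && python3 -m jog '[[[0.3,0,0,-0.02,0],[0.3,0,0,-0.05,0],[0.3,0,0,-0.075,0],[0.3,0,-0.03,-0.08,0],[0.3,0.01,-0.065,-0.08,0]]]' && python3 -m jog '[[[0.3,0.008,-0.035,0,0],[0.3,0.016,-0.07,0,0],[0.3,0.024,-0.105,0,0],[0.3,0.032,-0.144,0,0],[0.3,0.032,-0.144,0.02,0]]]' && python3 -m jog '[[[0.3,0,0,0.01,0],[0.3,0,0,0.01,0],[0.3,0,0,0.01,0]]]'
```

```text
time: 7.0
tool_pos: [0.5188, -0.0049, 0.0807]
tool_rot: [3.142, 0.0, -3.137]
contact_force: [-0.4, -0.5, -0.4]
opening: 0.0572
grip_force: 0.0
time: 7.42
tool_pos: [0.5114, -0.0696, 0.1631]
tool_rot: [-3.14, 0.006, -3.133]
contact_force: [0.9, -0.9, 0.0]
opening: 0.0596
grip_force: 0.0
time: 7.83
tool_pos: [0.4785, -0.2216, 0.1436]
tool_rot: [-3.135, 0.007, 3.141]
contact_force: [1.1, -1.0, -0.2]
opening: 0.0601
grip_force: 0.0
time: 8.08
tool_pos: [0.4773, -0.2129, 0.1301]
tool_rot: [3.14, -0.002, -3.136]
contact_force: [-0.7, 0.9, -0.3]
opening: 0.0594
grip_force: 0.0
```

```bash
python3 -m jog '[[[0.3,0,0,0.015,0],[0.3,0,-0.001,0.03,0],[0.3,0,-0.001,0.04,0],[0.3,0,-0.001,0.043,0],[0.3,0,-0.001,0.043,0]]]' 12 && python3 -m jog '[[[-0.5,0,0,0,0],[-0.5,0,0,0,0],[-0.5,0,0,0,0],[-0.5,0,0,0,0],[-0.5,0,0,0,0]]]' && python3 -m jog '[[[-0.5,0,0,-0.02,0],[-0.5,0,0,-0.05,0],[-0.5,0,0,-0.08,0],[-0.5,0,0,-0.09,0],[-0.5,0,0,-0.09,0]]]' 20
```

```text
time: 8.5
tool_pos: [0.4776, -0.2141, 0.0874]
tool_rot: [3.141, -0.001, -3.136]
contact_force: [-0.2, 0.1, -0.0]
opening: 0.0598
grip_force: 0.0
time: 8.92
tool_pos: [0.4778, -0.2152, 0.0882]
tool_rot: [-3.141, 0.001, -3.137]
contact_force: [-0.5, 1.2, 2.3]
opening: 0.0358
grip_force: 12.0
time: 9.33
tool_pos: [0.4788, -0.2159, 0.1803]
tool_rot: [-3.139, 0.005, -3.137]
contact_force: [-0.7, -0.9, -1.7]
opening: 0.0356
grip_force: 20.0
```

```bash
python3 -m jog '[[[-0.5,-0.025,0.028,0,0],[-0.5,-0.05,0.056,0,0],[-0.5,-0.075,0.084,0,0],[-0.5,-0.1,0.112,0,0],[-0.5,-0.115,0.13,0,0]]]' && python3 -m jog '[[[-0.5,-0.02,0.022,0.01,0],[-0.5,-0.027,0.031,0.03,0],[-0.5,-0.027,0.031,0.055,0],[-0.5,-0.027,0.031,0.065,0],[-0.5,-0.027,0.031,0.065,0]]]' && python3 -m jog '[[[-0.5,0,0,0.01,0],[-0.5,0,0,0.018,0],[-0.5,0,0,0.022,0],[-0.5,0,0,0.025,0],[-0.5,0,0,0.025,0]]]'
```

```text
time: 9.75
tool_pos: [0.593, -0.0816, 0.1752]
tool_rot: [3.14, -0.002, -3.136]
contact_force: [-0.7, -0.7, -0.9]
opening: 0.036
grip_force: 20.0
time: 10.17
tool_pos: [0.6161, -0.0529, 0.1079]
tool_rot: [3.14, -0.009, -3.137]
contact_force: [0.2, -0.2, -1.5]
opening: 0.0354
grip_force: 20.0
time: 10.58
tool_pos: [0.6187, -0.0537, 0.0875]
tool_rot: [3.141, -0.0, -3.138]
contact_force: [-0.9, 0.7, -0.8]
opening: 0.0353
grip_force: 20.0
```

```bash
python3 -m jog '[[[-0.5,0,0,0.002,0],[-0.5,0,0,0.003,0],[-0.5,0,0,0.004,0],[-0.5,0,0,0.005,0],[-0.5,0,0,0.005,0]]]'
```

```text
time: 11.0
tool_pos: [0.6189, -0.0534, 0.0827]
tool_rot: [3.141, 0.0, -3.137]
contact_force: [-0.1, -0.8, -2.1]
opening: 0.0355
grip_force: 20.0
```

```bash
python3 -m jog '[[[-0.5,0,0,0.001,0],[-0.5,0,0,0.001,0]]]' && python3 -m jog '[[[0.3,0,0,0,0],[0.3,0,0,0,0],[0.3,0,0,0,0],[0.3,0,0,0,0]]]' 12 && python3 -m jog '[[[0.3,0,0,-0.02,0],[0.3,0,0,-0.05,0],[0.3,0,0,-0.075,0],[0.3,0,-0.03,-0.08,0],[0.3,0.015,-0.065,-0.08,0]]]' && python3 -m jog '[[[0.3,0.016,-0.035,0,0],[0.3,0.03,-0.07,0,0],[0.3,0.046,-0.105,0,0],[0.3,0.062,-0.14,0,0],[0.3,0.075,-0.17,0,0]]]' && python3 -m jog '[[[0.3,0.016,-0.025,0,0],[0.3,0.032,-0.048,0,0],[0.3,0.032,-0.048,0.02,0],[0.3,0.032,-0.048,0.03,0],[0.3,0.032,-0.048,0.03,0]]]'
```

```text
time: 11.17
tool_pos: [0.6191, -0.0534, 0.0822]
tool_rot: [-3.142, 0.001, -3.137]
contact_force: [-1.3, 0.2, 2.5]
opening: 0.0356
grip_force: 20.0
time: 11.5
tool_pos: [0.619, -0.0535, 0.0817]
tool_rot: [3.142, 0.0, -3.137]
contact_force: [-0.2, 0.4, -0.4]
opening: 0.0571
grip_force: 0.0
time: 11.92
tool_pos: [0.6072, -0.1178, 0.1647]
tool_rot: [-3.14, 0.007, -3.133]
contact_force: [0.2, -1.8, 0.0]
opening: 0.0597
grip_force: 0.0
time: 12.33
tool_pos: [0.5286, -0.291, 0.1618]
tool_rot: [-3.141, -0.0, -3.138]
contact_force: [0.3, -0.6, 0.4]
opening: 0.0599
grip_force: 0.0
time: 12.75
tool_pos: [0.4968, -0.3359, 0.129]
tool_rot: [3.138, -0.004, -3.138]
contact_force: [0.1, 0.7, -0.5]
opening: 0.0594
grip_force: 0.0
```

```bash
python3 -m jog '[[[0.3,0,0,0.015,0],[0.3,0,0,0.03,0],[0.3,0,0,0.04,0],[0.3,0,0,0.042,0],[0.3,0,0,0.042,0]]]' 12 && python3 -m jog '[[[-0.5,0,0,0,0],[-0.5,0,0,0,0],[-0.5,0,0,0,0],[-0.5,0,0,0,0],[-0.5,0,0,0,0]]]' && python3 -m jog '[[[-0.5,0,0,-0.02,0],[-0.5,0,0,-0.05,0],[-0.5,0,0,-0.08,0],[-0.5,0,0,-0.1,0],[-0.5,0,0,-0.1,0]]]' 20
```

```text
time: 13.17
tool_pos: [0.4983, -0.3361, 0.0892]
tool_rot: [3.14, -0.001, -3.136]
contact_force: [0.0, 0.2, -0.1]
opening: 0.0598
grip_force: 0.0
time: 13.58
tool_pos: [0.4983, -0.3371, 0.0903]
tool_rot: [-3.141, 0.001, -3.137]
contact_force: [-0.3, 0.6, 2.6]
opening: 0.0356
grip_force: 12.0
time: 14.0
tool_pos: [0.4997, -0.3385, 0.1946]
tool_rot: [-3.136, 0.006, -3.137]
contact_force: [1.0, -0.5, -2.7]
opening: 0.0354
grip_force: 20.0
```

```bash
python3 -m jog '[[[-0.5,-0.01,0.03,-0.02,0],[-0.5,-0.02,0.065,-0.04,0],[-0.5,-0.03,0.1,-0.05,0],[-0.5,-0.04,0.135,-0.05,0],[-0.5,-0.05,0.17,-0.05,0]]]' && python3 -m jog '[[[-0.5,-0.01,0.035,0,0],[-0.5,-0.02,0.07,0,0],[-0.5,-0.03,0.105,0,0],[-0.5,-0.045,0.14,0,0],[-0.5,-0.06,0.175,0,0]]]' && python3 -m jog '[[[-0.5,-0.01,0.03,0,0],[-0.5,-0.012,0.044,0.01,0],[-0.5,-0.012,0.044,0.04,0],[-0.5,-0.012,0.044,0.08,0],[-0.5,-0.012,0.044,0.11,0]]]' && python3 -m jog '[[[-0.5,0,0,0.01,0],[-0.5,0,0,0.01,0],[-0.5,0,0,0.01,0]]]'
```

```text
time: 14.42
tool_pos: [0.5474, -0.1652, 0.2391]
tool_rot: [3.141, -0.0, -3.138]
contact_force: [0.3, -0.2, -2.8]
opening: 0.0359
grip_force: 20.0
time: 14.83
tool_pos: [0.6063, 0.0103, 0.2382]
tool_rot: [3.141, -0.002, -3.138]
contact_force: [0.1, -0.2, -2.8]
opening: 0.0356
grip_force: 20.0
time: 15.25
tool_pos: [0.6166, 0.0527, 0.1257]
tool_rot: [-3.141, -0.004, -3.137]
contact_force: [-0.3, -1.0, -3.7]
opening: 0.0354
grip_force: 20.0
time: 15.5
tool_pos: [0.6186, 0.0521, 0.1198]
tool_rot: [-3.142, -0.0, -3.138]
contact_force: [0.1, -1.0, -1.3]
opening: 0.0355
grip_force: 20.0
```

```bash
python3 -m jog '[[[-0.5,0,0,0.015,0],[-0.5,0,0,0.025,0],[-0.5,0,0,0.03,0],[-0.5,0,0,0.033,0],[-0.5,0,0,0.033,0]]]' && python3 -m jog '[[[-0.5,0,0,0.001,0],[-0.5,0,0,0.002,0],[-0.5,0,0,0.0025,0],[-0.5,0,0,0.0025,0]]]'
```

```text
time: 15.92
tool_pos: [0.6185, 0.0525, 0.0868]
tool_rot: [3.142, 0.0, -3.137]
contact_force: [-0.5, 0.4, -2.4]
opening: 0.0359
grip_force: 20.0
time: 16.25
tool_pos: [0.6186, 0.0525, 0.0845]
tool_rot: [3.142, 0.0, -3.137]
contact_force: [-0.1, -0.0, -2.0]
opening: 0.0357
grip_force: 20.0
```

```bash
python3 -m jog '[[[-0.5,0,0,0.001,0],[-0.5,0,0,0.001,0]]]' && python3 -m jog '[[[0.3,0,0,0,0],[0.3,0,0,0,0],[0.3,0,0,0,0],[0.3,0,0,0,0]]]' 12 && python3 -m jog '[[[0.3,0,0,-0.02,0],[0.3,0,0,-0.05,0],[0.3,0,0,-0.085,0],[0.8,0,-0.03,-0.1,0],[0.8,0.015,-0.065,-0.11,0]]]' && python3 -m jog '[[[0.8,0.014,-0.035,0,0],[0.8,0.026,-0.07,0,0],[0.8,0.039,-0.105,0,0],[0.8,0.052,-0.14,0,0],[0.8,0.065,-0.175,0,0]]]' && python3 -m jog '[[[0.8,0.012,-0.03,0,0],[0.8,0.025,-0.06,0.01,0],[0.8,0.038,-0.085,0.02,0],[0.8,0.038,-0.085,0.03,0],[0.8,0.038,-0.085,0.03,0]]]'
python3 - <<'E'
from h import *
import pickle
s=robot.observe();im=robot.read_camera('wrist');print(s['tool_pos'],s['tool_rot']);pickle.dump(s,open('w4.pkl','wb'))
cv2.imwrite('pics/w4.png',im[:,:,::-1])
E
```

```text
time: 16.42
tool_pos: [0.6189, 0.0526, 0.0842]
tool_rot: [3.142, 0.002, -3.137]
contact_force: [-1.3, 0.5, 4.2]
opening: 0.0353
grip_force: 20.0
time: 16.75
tool_pos: [0.6185, 0.0525, 0.0831]
tool_rot: [3.142, 0.0, -3.137]
contact_force: [-0.6, 0.1, -0.4]
opening: 0.0567
grip_force: 0.0
time: 17.17
tool_pos: [0.6064, -0.0117, 0.1961]
tool_rot: [-3.141, 0.007, -3.134]
contact_force: [-0.6, -1.3, 0.4]
opening: 0.069
grip_force: 0.0
time: 17.58
tool_pos: [0.5386, -0.1893, 0.1933]
tool_rot: [-3.142, 0.0, -3.137]
contact_force: [1.1, -0.3, -0.5]
opening: 0.0824
grip_force: 0.0
time: 18.0
tool_pos: [0.5002, -0.2735, 0.161]
tool_rot: [3.139, -0.003, -3.141]
contact_force: [0.1, 0.4, 0.2]
opening: 0.0827
grip_force: 0.0
[ 0.50023703 -0.2735216   0.16104412] [ 3.13899202e+00 -3.02591907e-03 -3.14054197e+00]
```

View pics/w4.png

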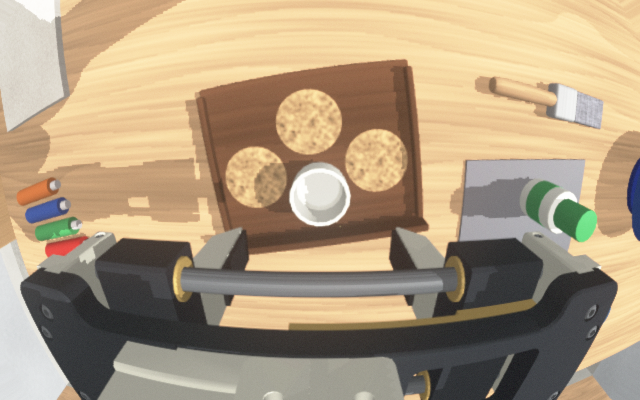

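The caddy now holds only the cup, with its rim centred at (320,195). The cork rounds are at (309,122), (376,160) and (256,177), and the green jar stands on the mat.

```bash
python3 - <<'E'
from h import *
import pickle
s=pickle.load(open('w4.pkl','rb'))
print('cup',wrist_on_z(s,(320,195),.052),'corks',wrist_on_z(s,[(309,122),(376.5,160.5),(256,177)],.01))
E
```

```text
cup [[ 0.50263089 -0.27214332  0.052     ]] corks [[ 0.44188934 -0.2826374   0.01      ]
 [ 0.47960998 -0.21536533  0.01      ]
 [ 0.49670343 -0.33686161  0.01      ]]
```

```bash
python3 -m jog '[[[0.8,-0.001,0.001,0.03,0],[0.8,-0.001,0.001,0.06,0],[0.8,-0.001,0.001,0.09,0],[0.8,-0.001,0.001,0.105,0],[0.8,-0.001,0.001,0.105,0]]]' && python3 -m jog '[[[0.8,0,0,0.015,0],[0.8,0,0,0.025,0],[0.8,0,0,0.028,0],[0.8,0,0,0.028,0]]]' 10
```

```text
time: 18.47
tool_pos: [0.5019, -0.2693, 0.0552]
tool_rot: [3.138, -0.005, -3.136]
contact_force: [-0.5, 0.3, 0.7]
opening: 0.0829
grip_force: 0.0
time: 18.8
tool_pos: [0.5031, -0.2714, 0.0303]
tool_rot: [3.141, -0.0, -3.137]
contact_force: [0.6, -0.2, -0.6]
opening: 0.0829
grip_force: 0.0
```

```bash
python3 -m jog '[[[0.8,0,0,0.003,0],[-0.1,0,0,0.003,0],[-0.1,0,0,0.003,0],[-0.1,0,0,0.003,0],[-0.1,0,0,0.003,0]]]' 10 && python3 -m jog '[[[-0.1,0,0,0,0],[-0.1,0,0,0,0],[-0.1,0,0,0,0],[-0.1,0,0,0,0]]]' 14
```

```text
time: 19.22
tool_pos: [0.503, -0.2721, 0.0276]
tool_rot: [-3.141, 0.001, -3.137]
contact_force: [-0.5, -0.5, -0.2]
opening: 0.0606
grip_force: 0.0
time: 19.55
tool_pos: [0.503, -0.2721, 0.0275]
tool_rot: [-3.141, 0.0, -3.137]
contact_force: [-1.0, 0.1, 2.8]
opening: 0.0539
grip_force: 14.0
```

```bash
python3 -m jog '[[[-0.1,0,0,-0.02,0],[-0.1,0,0,-0.06,0],[-0.1,0,0,-0.1,0],[-0.1,0,0,-0.14,0],[-0.1,0,0,-0.18,0]]]' 16 && python3 -m jog '[[[-0.1,0,0.03,0,0],[-0.1,0,0.07,0,0],[-0.1,0,0.11,0,0],[-0.1,0,0.15,0,0],[-0.1,0,0.19,0,0]]]' && python3 -m jog '[[[-0.1,0,0.04,0,0],[-0.1,0,0.08,0,0],[-0.1,0,0.12,0,0],[-0.1,0,0.16,0,0],[-0.1,0,0.2,0,0]]]' && python3 -m jog '[[[-0.1,0.001,0.04,0,0],[-0.1,0.002,0.08,0,0],[-0.1,0.003,0.12,0,0],[-0.1,0.003,0.161,0,0],[-0.1,0.003,0.161,0.01,0]]]' && python3 -m jog '[[[-0.1,0,0,0.02,0],[-0.1,0,0,0.04,0],[-0.1,0,0,0.06,0],[-0.1,0,0,0.06,0],[-0.1,0,0,0.06,0]]]'
```

```text
time: 19.97
tool_pos: [0.5024, -0.2716, 0.2087]
tool_rot: [3.141, -0.001, -3.137]
contact_force: [1.3, -0.9, -1.9]
opening: 0.054
grip_force: 16.0
time: 20.38
tool_pos: [0.5014, -0.0803, 0.207]
tool_rot: [3.141, -0.0, -3.138]
contact_force: [1.0, 0.3, -0.2]
opening: 0.0539
grip_force: 16.0
time: 20.8
tool_pos: [0.5006, 0.12, 0.2071]
tool_rot: [3.142, -0.0, -3.137]
contact_force: [1.0, -0.3, -1.0]
opening: 0.054
grip_force: 16.0
time: 21.22
tool_pos: [0.4972, 0.286, 0.1983]
tool_rot: [3.137, 0.003, -3.132]
contact_force: [-0.8, -0.6, -2.1]
opening: 0.0541
grip_force: 16.0
time: 21.63
tool_pos: [0.4969, 0.2786, 0.1364]
tool_rot: [-3.141, -0.003, -3.138]
contact_force: [0.9, 0.5, 0.1]
opening: 0.054
grip_force: 16.0
```

```bash
python3 -m jog '[[[-0.1,-0.002,0,0.02,0],[-0.1,-0.002,0,0.04,0],[-0.1,-0.002,0,0.05,0],[-0.1,-0.002,0,0.054,0],[-0.1,-0.002,0,0.054,0]]]'
python3 - <<'E'
from h import *
s=robot.observe();im=robot.read_camera('wrist')[:,:,::-1]
cv2.imwrite('pics/w5.png',im)
c=np.array([.499,.279]);t=np.linspace(0,6.28,40)
for r in(.037,.067):print(r,wproj(s,np.c_[c[0]+r*np.cos(t),c[1]+r*np.sin(t),t*0+.06])[[0,10,20,30]].round())
E
```

```text
time: 22.05
tool_pos: [0.4996, 0.279, 0.0833]
tool_rot: [-3.142, -0.0, -3.138]
contact_force: [-0.3, -0.3, 0.0]
opening: 0.0542
grip_force: 16.0
0.037 [[319. 282.]
 [379. 230.]
 [314. 173.]
 [260. 238.]]
0.067 [[318. 317.]
 [424. 227.]
 [310. 121.]
 [216. 241.]]
```

View pics/w5.png

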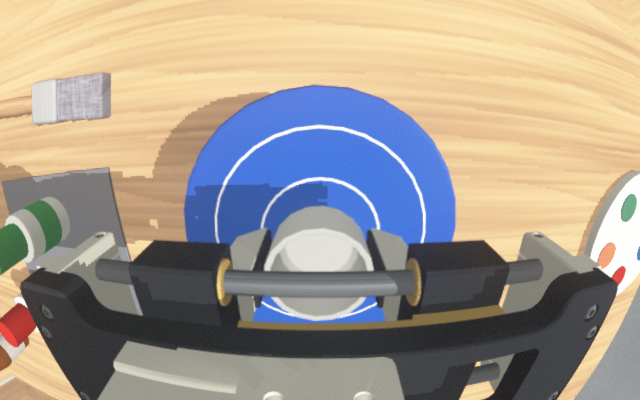

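The cup is held over the rings. The inner ring's near edge is at (319,178), where I predicted row 173, so the wheel centre is about 2 mm further in +x.

```bash
python3 -m jog '[[[-0.1,-0.002,0,0.002,0],[-0.1,-0.002,0,0.003,0],[-0.1,-0.002,0,0.0045,0],[-0.1,-0.002,0,0.0045,0]]]' && python3 -m jog '[[[-0.1,0,0,0.001,0],[-0.1,0,0,0.001,0]]]'
```

```text
time: 22.43
tool_pos: [0.5016, 0.2791, 0.0789]
tool_rot: [3.141, 0.0, -3.137]
contact_force: [0.4, 0.2, -1.0]
opening: 0.0541
grip_force: 16.0
time: 22.6
tool_pos: [0.5015, 0.2791, 0.0777]
tool_rot: [3.141, -0.0, -3.137]
contact_force: [0.3, 0.5, -1.4]
opening: 0.054
grip_force: 16.0
```

```bash
python3 -m jog '[[[-0.1,0,0,0.001,0],[-0.1,0,0,0.001,0]]]'
```

```text
time: 22.77
tool_pos: [0.5016, 0.2791, 0.0775]
tool_rot: [3.141, 0.001, -3.137]
contact_force: [-2.3, -0.2, 4.4]
opening: 0.054
grip_force: 16.0
```

```bash
python3 -m jog '[[[0.7,0,0,0,0],[0.7,0,0,0,0],[0.7,0,0,0,0],[0.7,0,0,0,0],[0.7,0,0,0,0]]]' && python3 -m jog '[[[0.7,0,0,-0.02,0],[0.7,0,0,-0.05,0],[0.7,0,0,-0.085,0],[0.7,0,0,-0.1,0],[0.7,0,0,-0.1,0]]]'
python3 - <<'E'
from h import *
s=robot.observe();im=robot.read_camera('wrist')[:,:,::-1]
cv2.imwrite('pics/w6.png',im);print(s['tool_pos'])
E
```

```text
time: 23.18
tool_pos: [0.5015, 0.279, 0.0766]
tool_rot: [3.142, -0.0, -3.137]
contact_force: [-0.3, -0.4, 0.4]
opening: 0.0774
grip_force: 0.0
time: 23.6
tool_pos: [0.5035, 0.2799, 0.1811]
tool_rot: [3.139, 0.008, -3.137]
contact_force: [0.7, 0.4, -0.8]
opening: 0.0779
grip_force: 0.0
[0.50354464 0.27990008 0.18107482]
```

View pics/w6.png

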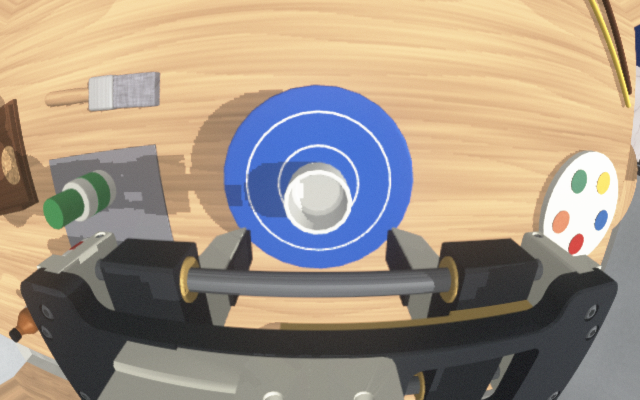

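The cup stands upright and centred on the inner ring, with its rim at (318,199). Next come the jars, yellow first.

```bash
python3 -m jog '[[[0.3,-0.018,-0.035,0,0],[0.3,-0.036,-0.07,0,0],[0.3,-0.054,-0.105,0,0],[0.3,-0.072,-0.14,0,0],[0.3,-0.09,-0.175,0,0]]]' && python3 -m jog '[[[0.3,-0.015,-0.03,0,0],[0.3,-0.027,-0.0515,0,0],[0.3,-0.027,-0.0515,0.03,0],[0.3,-0.027,-0.0515,0.05,0],[0.3,-0.027,-0.0515,0.05,0]]]' && python3 -m jog '[[[0.3,0,0,0.005,0],[0.3,0,0,0.01,0],[0.3,0,0,0.01,0]]]'
```

```text
time: 24.07
tool_pos: [0.5919, 0.1028, 0.1748]
tool_rot: [3.142, -0.003, -3.137]
contact_force: [1.7, 0.9, -1.1]
opening: 0.0596
grip_force: 0.0
time: 24.48
tool_pos: [0.616, 0.0524, 0.1203]
tool_rot: [3.141, -0.011, -3.139]
contact_force: [-1.0, 0.3, -0.4]
opening: 0.0596
grip_force: 0.0
time: 24.73
tool_pos: [0.6194, 0.0535, 0.1165]
tool_rot: [3.141, -0.0, -3.137]
contact_force: [0.0, 0.7, -0.5]
opening: 0.0597
grip_force: 0.0
```

```bash
python3 -m jog '[[[0.3,0.001,-0.001,0.012,0],[0.3,0.001,-0.001,0.024,0],[0.3,0.001,-0.001,0.03,0],[0.3,0.001,-0.001,0.032,0],[0.3,0.001,-0.001,0.032,0]]]' 12 && python3 -m jog '[[[-0.5,0,0,0,0],[-0.5,0,0,0,0],[-0.5,0,0,0,0],[-0.5,0,0,0,0],[-0.5,0,0,0,0]]]' && python3 -m jog '[[[-0.5,0,0,-0.02,0],[-0.5,0,0,-0.05,0],[-0.5,0,0,-0.09,0],[-0.5,0,0,-0.12,0],[-0.5,0,0,-0.14,0]]]' 20
```

```text
time: 25.15
tool_pos: [0.6185, 0.0523, 0.0849]
tool_rot: [3.141, 0.0, -3.137]
contact_force: [0.4, 0.4, 0.2]
opening: 0.0594
grip_force: 0.0
time: 25.57
tool_pos: [0.6187, 0.0521, 0.0851]
tool_rot: [3.141, 0.001, -3.137]
contact_force: [0.4, 1.6, 1.0]
opening: 0.0352
grip_force: 12.0
time: 25.98
tool_pos: [0.6192, 0.052, 0.2283]
tool_rot: [-3.141, 0.004, -3.137]
contact_force: [0.4, -0.1, -2.3]
opening: 0.0356
grip_force: 20.0
```

```bash
python3 -m jog '[[[-0.5,0.01,-0.035,0,0],[-0.5,0.021,-0.07,0,0],[-0.5,0.032,-0.105,0,0],[-0.5,0.043,-0.14,0,0],[-0.5,0.054,-0.175,0,0]]]' && python3 -m jog '[[[-0.5,0.011,-0.035,0,0],[-0.5,0.022,-0.07,0,0],[-0.5,0.033,-0.105,0,0],[-0.5,0.044,-0.14,0,0],[-0.5,0.054,-0.175,0,0]]]' && python3 -m jog '[[[-0.5,0.01,-0.03,0,0],[-0.5,0.0124,-0.039,0.02,0],[-0.5,0.0124,-0.039,0.05,0],[-0.5,0.0124,-0.039,0.08,0],[-0.5,0.0124,-0.039,0.1,0]]]' && python3 -m jog '[[[-0.5,0,0,0.01,0],[-0.5,0,0,0.01,0],[-0.5,0,0,0.01,0]]]'
```

```text
time: 26.4
tool_pos: [0.5642, -0.1245, 0.2245]
tool_rot: [3.141, -0.001, -3.137]
contact_force: [-0.1, 0.5, -1.8]
opening: 0.0358
grip_force: 20.0
time: 26.82
tool_pos: [0.5108, -0.2999, 0.2244]
tool_rot: [3.141, -0.001, -3.137]
contact_force: [0.5, -0.5, -3.3]
opening: 0.0354
grip_force: 20.0
time: 27.23
tool_pos: [0.4982, -0.337, 0.1216]
tool_rot: [3.139, -0.003, -3.139]
contact_force: [-1.4, 0.2, -1.4]
opening: 0.0358
grip_force: 20.0
time: 27.48
tool_pos: [0.4999, -0.3376, 0.1151]
tool_rot: [-3.142, 0.0, -3.137]
contact_force: [0.1, 0.4, -0.9]
opening: 0.0358
grip_force: 20.0
```

```bash
python3 -m jog '[[[-0.5,0.0015,0,0.01,0],[-0.5,0.0015,0,0.018,0],[-0.5,0.0015,0,0.021,0],[-0.5,0.0015,0,0.0215,0],[-0.5,0.0015,0,0.0215,0]]]' && python3 -m jog '[[[-0.5,0,0,0.001,0],[-0.5,0,0,0.002,0],[-0.5,0,0,0.0025,0],[-0.5,0,0,0.0025,0]]]' && python3 -m jog '[[[-0.5,0,0,0.001,0],[-0.5,0,0,0.001,0]]]'
```

```text
time: 27.9
tool_pos: [0.4982, -0.3374, 0.0931]
tool_rot: [3.141, -0.0, -3.137]
contact_force: [0.7, -0.4, -1.8]
opening: 0.0356
grip_force: 20.0
time: 28.23
tool_pos: [0.4985, -0.3376, 0.0911]
tool_rot: [-3.141, 0.001, -3.137]
contact_force: [0.2, -0.1, 0.6]
opening: 0.0355
grip_force: 20.0
time: 28.4
tool_pos: [0.4987, -0.3376, 0.0911]
tool_rot: [-3.141, 0.001, -3.137]
contact_force: [-1.3, 2.0, 6.4]
opening: 0.0355
grip_force: 20.0
```

```bash
python3 -m jog '[[[0.3,0,0,0,0],[0.3,0,0,0,0],[0.3,0,0,0,0],[0.3,0,0,0,0]]]' 12 && python3 -m jog '[[[0.3,0,0,-0.02,0],[0.3,0,0,-0.05,0],[0.3,0,0,-0.075,0],[0.3,-0.015,0.035,-0.08,0],[0.3,-0.03,0.07,-0.08,0]]]' && python3 -m jog '[[[0.3,-0.015,0.035,0,0],[0.3,-0.03,0.07,0,0],[0.3,-0.045,0.105,0,0],[0.3,-0.06,0.14,0,0],[0.3,-0.075,0.175,0,0]]]' && python3 -m jog '[[[0.3,-0.0155,0.03,0,0],[0.3,-0.0155,0.039,0.01,0],[0.3,-0.0155,0.039,0.03,0],[0.3,-0.0155,0.039,0.05,0],[0.3,-0.0155,0.039,0.05,0]]]' && python3 -m jog '[[[0.3,0,0,0.002,0],[0.3,0,0,0.002,0]]]'
```

```text
time: 28.73
tool_pos: [0.4982, -0.3375, 0.0896]
tool_rot: [3.142, -0.0, -3.137]
contact_force: [-0.1, 0.2, 0.3]
opening: 0.0571
grip_force: 0.0
time: 29.15
tool_pos: [0.5287, -0.269, 0.1722]
tool_rot: [-3.138, 0.004, -3.142]
contact_force: [0.6, 0.4, -1.0]
opening: 0.0601
grip_force: 0.0
time: 29.57
tool_pos: [0.6026, -0.0903, 0.1697]
tool_rot: [3.142, 0.0, -3.138]
contact_force: [0.2, -0.9, 0.2]
opening: 0.0595
grip_force: 0.0
time: 29.98
tool_pos: [0.615, -0.0524, 0.1153]
tool_rot: [3.14, -0.008, -3.137]
contact_force: [-0.1, 1.0, -0.5]
opening: 0.06
grip_force: 0.0
time: 30.15
tool_pos: [0.6178, -0.0535, 0.1182]
tool_rot: [-3.141, 0.001, -3.138]
contact_force: [-0.1, 0.3, 1.1]
opening: 0.0597
grip_force: 0.0
```

Aim for TCP (0.619, -0.0534, 0.0825).

```bash
python3 -m jog '[[[0.3,-0.001,0,0.012,0],[0.3,-0.001,0,0.024,0],[0.3,-0.001,0,0.032,0],[0.3,-0.001,0,0.0345,0],[0.3,-0.001,0,0.0345,0]]]' 12 && python3 -m jog '[[[-0.5,0,0,0,0],[-0.5,0,0,0,0],[-0.5,0,0,0,0],[-0.5,0,0,0,0],[-0.5,0,0,0,0]]]' && python3 -m jog '[[[-0.5,0,0,-0.02,0],[-0.5,0,0,-0.05,0],[-0.5,0,0,-0.09,0],[-0.5,0,0,-0.11,0],[-0.5,0,0,-0.11,0]]]' 20
```

```text
time: 30.57
tool_pos: [0.6182, -0.0531, 0.0825]
tool_rot: [3.141, -0.001, -3.138]
contact_force: [-0.0, -0.2, -0.4]
opening: 0.0593
grip_force: 0.0
time: 30.98
tool_pos: [0.6188, -0.053, 0.0837]
tool_rot: [-3.142, 0.001, -3.137]
contact_force: [0.0, 0.3, 2.3]
opening: 0.0362
grip_force: 12.0
time: 31.4
tool_pos: [0.621, -0.0534, 0.1991]
tool_rot: [-3.14, 0.01, -3.137]
contact_force: [1.3, 1.0, -2.7]
opening: 0.0354
grip_force: 20.0
```

```bash
python3 -m jog '[[[-0.5,0.025,-0.028,0,0],[-0.5,0.05,-0.057,0,0],[-0.5,0.075,-0.086,0,0],[-0.5,0.1,-0.115,0,0],[-0.5,0.12,-0.138,0,0]]]' && python3 -m jog '[[[-0.5,0.021,-0.024,0.01,0],[-0.5,0.021,-0.024,0.04,0],[-0.5,0.021,-0.024,0.07,0],[-0.5,0.021,-0.024,0.075,0],[-0.5,0.021,-0.024,0.075,0]]]' && python3 -m jog '[[[-0.5,0,0,0.005,0],[-0.5,0,0,0.005,0],[-0.5,0,0,0.005,0]]]'
```

```text
time: 31.82
tool_pos: [0.4967, -0.1927, 0.192]
tool_rot: [3.141, -0.002, -3.138]
contact_force: [-0.0, 0.1, -1.5]
opening: 0.035
grip_force: 20.0
time: 32.23
tool_pos: [0.4766, -0.2146, 0.1159]
tool_rot: [3.138, -0.005, -3.138]
contact_force: [-0.1, -0.3, -0.5]
opening: 0.0357
grip_force: 20.0
time: 32.48
tool_pos: [0.479, -0.2156, 0.1142]
tool_rot: [-3.141, 0.002, -3.137]
contact_force: [-0.0, -0.2, -2.2]
opening: 0.0355
grip_force: 20.0
```

```bash
python3 -m jog '[[[-0.5,0.001,0,0.01,0],[-0.5,0.001,0,0.018,0],[-0.5,0.001,0,0.021,0],[-0.5,0.001,0,0.022,0],[-0.5,0.001,0,0.022,0]]]' && python3 -m jog '[[[-0.5,0,0,0.001,0],[-0.5,0,0,0.0015,0],[-0.5,0,0,0.0015,0]]]' && python3 -m jog '[[[-0.5,0,0,0.001,0],[-0.5,0,0,0.001,0]]]'
```

```text
time: 32.9
tool_pos: [0.4773, -0.2155, 0.0912]
tool_rot: [3.141, -0.0, -3.137]
contact_force: [0.6, -0.5, -1.5]
opening: 0.0356
grip_force: 20.0
time: 33.15
tool_pos: [0.4773, -0.2156, 0.0899]
tool_rot: [-3.141, 0.0, -3.137]
contact_force: [0.8, -0.3, -1.2]
opening: 0.0359
grip_force: 20.0
time: 33.32
tool_pos: [0.4776, -0.2156, 0.0897]
tool_rot: [-3.141, 0.001, -3.137]
contact_force: [-0.5, 2.1, 5.9]
opening: 0.0355
grip_force: 20.0
```

```bash
python3 -m jog '[[[0.3,0,0,0,0],[0.3,0,0,0,0],[0.3,0,0,0,0],[0.3,0,0,0,0]]]' 12 && python3 -m jog '[[[0.3,0,0,-0.02,0],[0.3,0,0,-0.05,0],[0.3,0,0,-0.075,0],[0.3,-0.007,0.035,-0.08,0],[0.3,-0.014,0.07,-0.08,0]]]' && python3 -m jog '[[[0.3,-0.007,0.035,0,0],[0.3,-0.014,0.07,0,0],[0.3,-0.021,0.105,0,0],[0.3,-0.0275,0.1405,0,0],[0.3,-0.0275,0.1405,0.02,0]]]' && python3 -m jog '[[[0.3,0,0,0.02,0],[0.3,0,0,0.03,0],[0.3,0,0,0.03,0],[0.3,0,0,0.03,0]]]'
```

```text
time: 33.65
tool_pos: [0.4772, -0.2156, 0.0887]
tool_rot: [3.142, 0.0, -3.137]
contact_force: [0.4, 0.6, -0.3]
opening: 0.0573
grip_force: 0.0
time: 34.07
tool_pos: [0.4921, -0.1466, 0.1709]
tool_rot: [-3.139, 0.005, -3.141]
contact_force: [0.7, 1.3, 0.5]
opening: 0.0594
grip_force: 0.0
time: 34.48
tool_pos: [0.5205, 0.0003, 0.1516]
tool_rot: [3.141, 0.008, -3.133]
contact_force: [-0.5, -0.3, -0.6]
opening: 0.0603
grip_force: 0.0
time: 34.82
tool_pos: [0.5177, -0.0052, 0.1186]
tool_rot: [3.141, -0.001, -3.138]
contact_force: [0.1, 0.2, 0.7]
opening: 0.0595
grip_force: 0.0
```

```bash
python3 -m jog '[[[0.3,-0.001,0,0.012,0],[0.3,-0.001,0,0.024,0],[0.3,-0.001,0,0.032,0],[0.3,-0.001,0,0.036,0],[0.3,-0.001,0,0.036,0]]]' 12 && python3 -m jog '[[[-0.5,0,0,0,0],[-0.5,0,0,0,0],[-0.5,0,0,0,0],[-0.5,0,0,0,0],[-0.5,0,0,0,0]]]' && python3 -m jog '[[[-0.5,0,0,-0.02,0],[-0.5,0,0,-0.05,0],[-0.5,0,0,-0.09,0],[-0.5,0,0,-0.12,0],[-0.5,0,0,-0.15,0]]]' 20
```

```text
time: 35.23
tool_pos: [0.5187, -0.0052, 0.0825]
tool_rot: [3.141, -0.001, -3.138]
contact_force: [-0.2, -0.8, -0.1]
opening: 0.0597
grip_force: 0.0
time: 35.65
tool_pos: [0.5191, -0.0048, 0.0831]
tool_rot: [3.142, 0.001, -3.137]
contact_force: [-0.5, 0.0, 1.7]
opening: 0.036
grip_force: 12.0
time: 36.07
tool_pos: [0.5185, -0.0048, 0.2345]
tool_rot: [3.142, 0.0, -3.137]
contact_force: [0.4, 0.4, -2.3]
opening: 0.0358
grip_force: 20.0
```

```bash
python3 -m jog '[[[-0.5,0.01,-0.035,0,0],[-0.5,0.02,-0.07,0,0],[-0.5,0.03,-0.105,0,0],[-0.5,0.04,-0.14,0,0],[-0.5,0.05,-0.175,0,0]]]' && python3 -m jog '[[[-0.5,0.01,-0.035,0,0],[-0.5,0.02,-0.07,0,0],[-0.5,0.029,-0.106,0,0],[-0.5,0.029,-0.106,0,0],[-0.5,0.029,-0.106,0,0]]]' && python3 -m jog '[[[-0.5,0,0,0.03,0],[-0.5,0,0,0.06,0],[-0.5,0,0,0.09,0],[-0.5,0,0,0.11,0],[-0.5,0,0,0.11,0]]]' && python3 -m jog '[[[-0.5,0,0,0.005,0],[-0.5,0,0,0.005,0],[-0.5,0,0,0.005,0]]]'
```

```text
time: 36.48
tool_pos: [0.4686, -0.1813, 0.2327]
tool_rot: [3.141, -0.0, -3.137]
contact_force: [0.9, -0.4, -2.1]
opening: 0.0357
grip_force: 20.0
time: 36.9
tool_pos: [0.4401, -0.2877, 0.2321]
tool_rot: [3.141, -0.001, -3.141]
contact_force: [-0.4, 1.4, -2.6]
opening: 0.0353
grip_force: 20.0
time: 37.32
tool_pos: [0.4391, -0.2829, 0.1186]
tool_rot: [3.135, -0.007, -3.136]
contact_force: [-0.4, 1.3, -1.9]
opening: 0.0355
grip_force: 20.0
time: 37.57
tool_pos: [0.4419, -0.2863, 0.1191]
tool_rot: [-3.14, 0.002, -3.137]
contact_force: [-0.3, -0.5, -2.4]
opening: 0.0357
grip_force: 20.0
```

```bash
python3 -m jog '[[[-0.5,0.001,0,0.01,0],[-0.5,0.001,0,0.02,0],[-0.5,0.001,0,0.025,0],[-0.5,0.001,0,0.0275,0],[-0.5,0.001,0,0.0275,0]]]' && python3 -m jog '[[[-0.5,0,0,0.001,0],[-0.5,0,0,0.0015,0],[-0.5,0,0,0.0015,0]]]' && python3 -m jog '[[[-0.5,0,0,0.001,0],[-0.5,0,0,0.001,0]]]'
```

```text
time: 37.98
tool_pos: [0.4399, -0.2861, 0.0899]
tool_rot: [3.141, -0.001, -3.137]
contact_force: [-1.2, -0.1, -1.5]
opening: 0.0358
grip_force: 20.0
time: 38.23
tool_pos: [0.4403, -0.2864, 0.0891]
tool_rot: [-3.141, 0.001, -3.137]
contact_force: [0.1, 0.9, 0.1]
opening: 0.0356
grip_force: 20.0
time: 38.4
tool_pos: [0.4405, -0.2864, 0.0891]
tool_rot: [-3.141, 0.001, -3.137]
contact_force: [-1.8, 2.4, 8.7]
opening: 0.0357
grip_force: 20.0
```

```bash
python3 -m jog '[[[0.3,0,0,0,0],[0.3,0,0,0,0],[0.3,0,0,0,0],[0.3,0,0,0,0]]]' 12 && python3 -m jog '[[[0.3,0,0,-0.02,0],[0.3,0,0,-0.05,0],[0.3,0,0,-0.09,0],[0.3,0,0,-0.12,0],[0.3,0,0,-0.15,0]]]' && python3 -m jog '[[[0.3,0,0.01,-0.03,0],[0.3,0,0.018,-0.06,0],[0.3,0,0.018,-0.065,0],[0.3,0,0.018,-0.065,0],[0.3,0,0.018,-0.065,0]]]'
python3 - <<'E'
from h import *
s=robot.observe();im=np.ascontiguousarray(robot.read_camera('wrist')[:,:,::-1]);print(s['tool_pos'])
cv2.imwrite('pics/w7.png',im);caps(s,im,.01)
cv2.imwrite('pics/top9.png',robot.read_camera('top')[:,:,::-1])
E
```

```text
time: 38.73
tool_pos: [0.44, -0.2863, 0.0877]
tool_rot: [-3.142, 0.0, -3.137]
contact_force: [0.1, -0.3, -0.6]
opening: 0.0567
grip_force: 0.0
time: 39.15
tool_pos: [0.4399, -0.2862, 0.2395]
tool_rot: [-3.141, 0.001, -3.137]
contact_force: [0.5, 0.5, 0.7]
opening: 0.0593
grip_force: 0.0
time: 39.57
tool_pos: [0.4397, -0.2682, 0.302]
tool_rot: [3.141, -0.001, -3.137]
contact_force: [-0.3, 0.1, -1.5]
opening: 0.0603
grip_force: 0.0
[ 0.43971969 -0.26817794  0.30196926]
red [361.8 199.6] area 813 pred 944 [ 0.4796 -0.2151]
yellow [271.1 203. ] area 72 pred 943 [ 0.4846 -0.3268]
green [303.  170.8] area 678 pred 924 [ 0.4432 -0.2867]
```

View pics/w7.png

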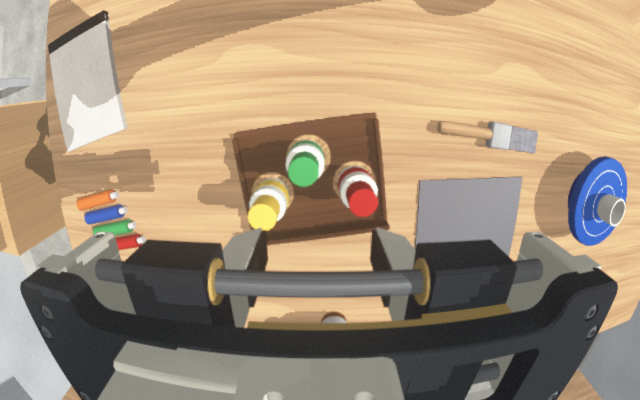

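View pics/top9.png

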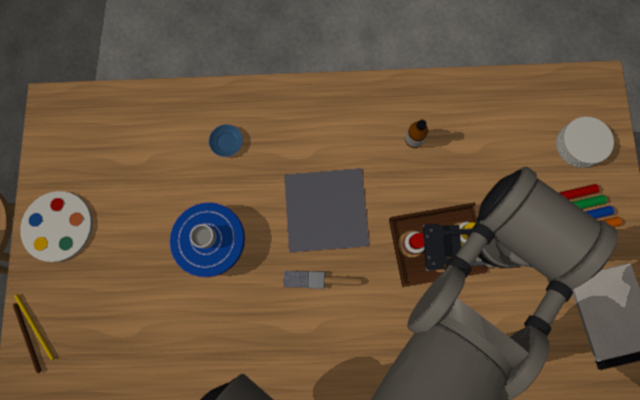

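All three jars are back, within about 3 mm of their starting fits (caps at (304,169), (264,215) and (362,201)). The cup stands on the wheel, and the brush, dish and bottle haven't moved.

```bash
python3 -c "
from cell import robot
print(robot.hand_in())"
```

```text
the job is handed in; nothing more can be done
None
```

I handed in the job at about 40 s of robot time: the teacup stands upright at the centre of the wheel, the three jars are back in the caddy within about 3 mm of their starting spots, and the brush, dish and bottle are untouched; the hand-in returned no verdict.

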